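Refit the cooker knob and hold the gas valve down

ROBOT

A 6-joint arm with a two-finger parallel gripper is mounted at the origin on the work surface. World frame = base frame: x ahead of the robot, y to its left, z up, the work surface at z = 0. Lengths are in m, angles in rad, forces in N, time in s.
With the tool pointing down it reaches from about 0.35 to 0.975 m from the base axis. Payload 4.9 kg.
Tool frame: the origin (TCP) lies at the very end of the fingers, on their centre line; the grasp point (between the pads) lies 19 mm behind it; z points along the fingers, x is the direction in which the jaws open and shut, and the axes are right-handed (so a half turn about z gives the same grasp; the last joint's range is limited). The gripper opens to 85 mm and grips with 20 to 120 N. Pads are 22 mm wide; open, the fingers measure 114 mm over their backs; the gripper's body (76 mm by 85 mm) begins 54 mm behind the grasp point. The pads swing forward as they close: fully open they stand 13 mm farther back than shut.
Start: joints at [1.173, 0.053, 1.613, -0, 1.476, -0.119], TCP at [0.172, 0.601, 0.231] pointing down, gripper open.
Joint ranges: [-3.01, 3.01], [-1.01, 2.22], [0.06, 2.58], [-1.02, 4.17], [0.09, 2.62], [-3.14, 3.14]. Speed limits (rad/s): [2.57, 2.57, 3.14, 3.14, 3.14, 3.14].

INTERFACE

Orientations are given as a unit quaternion [w, x, y, z].
In Python, from plant import * gives the robot as it stands.
- The arm moves only by the shell command python3 -m inch 'ROWS'. ROWS is text: rows parted by semicolons, each of 7 numbers parted by spaces: the shift along the tool's x, y, z in m, then the turn, a rotation vector about the tool's x, y, z in rad, then the closure, from 0 (fully open) to 1 (shut). A call has 1 to 10 rows; each row shifts and turns the commanded pose from where the row before left it, along the tool's axes as they then stand; what a row does not reach is not made up. A row lasts 1/12 s, in which the tool goes at most 41.7 mm and 7.16 degrees, less where a joint would pass 70% of its speed; a pose out of reach is approached as far as the arm can. A call with a gripper value outside its range is refused whole. The fingers move at their own pace and stop on an object; the grip force is fixed at half the most. Time passes only in rows, so rows that do not move let the fingers close. It gives the time, the measured TCP pose, the force and the opening at its end, in the units of the state.
- state(): the state, without advancing time (a new reading comes with each control period).
- grab_frame(name): name is "scene" or "side" or "wrist"; returns the picture (384x512x3 uint8, blue, green, red); there is no depth.
- camera_info(name): a dict with "vertical_fov" (degrees; the focal length in pixels is half the picture's height over the tangent of half this angle, whatever the lens; pixels are square), "cx", "cy" (the principal point, pixels), "origin" and "rotation" of the camera in the world. Camera axes: x right, y down, z forward; pixel columns grow to the right and rows downward; lengths in m; the calibration is good to about 2 mm. A picture is of the moment at which its call begins: read the wrist's pose just before it. camera_info takes no time and is no camera call; for the wrist camera it gives the pose at the moment of the call.
- job_done(): hands the job in, once; it reports no verdict.
The state is a dict: "time": time; "joint_pos": joint angles; "joint_vel": joint speeds; "joint_efforts": joint torques, N m; "tool_pos": TCP position; "tool_rot": TCP orientation; "contact_force": force on the tool from outside, world axes, zero at the start; "ft_torque": the same for the moment, N m; "gripper_width": opening from 0.0 (shut) to 1.0 (fully open).
Only numpy, scipy, OpenCV 4.12 (cv2) and the standard library are available. Lean on these libraries where they do the work, as an engineer would, in place of code of your own. Each camera call takes 0.05 s, during which the arm holds its last target.

TASK

The control knob of the table-top gas cooker was taken off for cleaning and stands on the table. Pick it up, turn it so that its D-shaped bore matches the D-shaped valve stem on the cooker, push it fully home onto the stem, then press the sprung stem down to its stop, as one does to light the burner. Finish while still holding the knob pressed down with the gripper's fingers (do not let go), and leave the jar, bowl and mug where they are.

Things in the scene. Friction and masses are not known exactly. Their poses are not given: they have to be found in the camera images.
- knob: Loose black cooker knob, about 60 g, upright on the table. Origin: centre of its underside, on the bore's axis; z up. Fluted round skirt 46 mm across, z = 0 to 22 mm; above it a grip bar 14 mm thick (y), z = 22 to 44 mm, from x = -22 to +30 mm. The bore in the underside is 19 mm deep, 14 mm in diameter, with a flat wall 4 mm from the axis on the +x side.
- knob_pointer (a point): Top of the pointer, the end of the knob's grip bar that overhangs the skirt, marked by a white line on top: 30 mm along +x and 44 mm up from the knob's origin; axes as the knob's.
- stem_seat (a point): On the axis of the cooker's upright steel valve stem, at its collar's top face, where the knob's underside rests when home; 88 mm above the table with the stem up, moves with the stem, z up. The tip above it is 15 mm tall (1.5 mm chamfer), 12 mm in diameter, with a flat 3 mm from the axis on the +x side. Collar: 36 mm across, 4 mm thick, cut flat on the same side 9 mm from the axis.
- stem (a joint): Downward travel of the sprung stem, m: 0 up, 0.007 at the stop. The spring takes 4 N to start, 9 N at the stop, and lifts the stem when let go. The stem does not turn. The knob fits with 1 mm clearance when its x axis points along the seat's x axis (pointer over the flat) within about 0.15 rad; otherwise it stays on the stem's top, 15 mm too high.
- cooker: White table-top gas cooker, fixed, 300 mm (x) by 290 mm (y); origin at the centre of its underside, z up; top 75 mm above the table. The stem stands in the control strip, 106 mm from the origin along -x. The burner with a four-armed pan support, 106 mm above the table, lies 42 mm along +x; the support reaches 85 mm from the burner's centre.
- jar: Amber glass jar with a steel cap, loose, 60 mm in diameter, 85 mm tall; origin at the centre of its underside. Bystander.
- bowl: White bowl, loose, 110 mm across, 50 mm tall; origin at the centre of its underside. Bystander.
- mug: Blue mug, loose, 76 mm across, 85 mm tall, handle on its +y side; origin at the centre of its underside. Bystander.
Mind the look-alikes: they are no part of the job. Leave any blue or yellow look-alike of the knob alone.

How it is judged:
On the way, in this order (a step that is already met when the one before it is completed fails the run):
1. the knob is picked up: held by the fingers, 30 mm off the table (height (world z) of knob above 0.03 m and contact force between knob and the fingers above 0.5 N), for 0.1 s.
2. the knob is fully home on the stem, pointer over the flat (z of knob in the frame of stem_seat below 0.003 m and distance between knob and stem_seat below 0.004 m and x of knob_pointer in the frame of stem_seat above 0.025 m), for 0.05 s.
At the end, for the whole second after the job is handed in: Through the last second the knob sits on the stem (underside within 3 mm above the collar and 4 mm of the seat point, pointer over the flat, tilted less than 0.12 rad), the stem is down by more than 5 of its 7 mm, and the fingers are still on the knob (all of step 2 and angle between knob's own z axis and vertical below 0.12 rad and value of joint stem above 0.005 m and contact force between knob and the fingers above 0.5 N); the arm keeps its last pose, push and grip.
It fails at once if a bystander (jar, bowl or mug) is moved more than 30 mm (distance of any of jar, bowl, mug from where it was at the start of the episode above 0.03 m).
It also fails if it takes over 35 s, if anything falls off the work surface, if the arm or the gripper's body presses on something with over 40 N, if the wrist force passes 120 N, or if a joint passes its speed limit or range.

## Working session

There is one attempt and no reset: what is moved stays moved. The work goes in short steps, Python scripts to look and compute and a shell command to move; the robot and the scene stay as the last step left them, time stands still between calls to the robot, and variables do not carry over. Pictures are saved under pics/ and viewed, and the job is handed in when it is done.

```bash
ls; mkdir -p pics; python3 - <<'E'
from plant import *
import cv2
s=state();print(s['time'],s['tool_pos'],s['tool_rot'],s['contact_force'],s['gripper_width'])
for n in("scene","side","wrist"):
    c=camera_info(n);print(n,c)
    cv2.imwrite(f'pics/a_{n}.png',grab_frame(n))
E
```

```text
pics
0.0 [0.17174043 0.60029481 0.23004364] [ 5.16414666e-04  7.98492679e-01  6.02003632e-01 -8.95577735e-04] [ 0.08049644 -0.04064736  0.81816385] 1.0036368778900266
scene {'vertical_fov': 51.654596647819766, 'cx': 255.61919775268882, 'cy': 188.48400639072912, 'origin': array([ 1.06022283, -0.40636321,  1.03203027]), 'rotation': array([-0.27058714,  0.86148649,  0.41020418, -0.12789116])}
side {'vertical_fov': 47.190055045549855, 'cx': 262.409699681436, 'cy': 194.38808807388932, 'origin': array([-0.07635144,  1.07748315,  0.96466716]), 'rotation': array([ 0.12408407, -0.24536142,  0.85465081, -0.44042356])}
wrist {'vertical_fov': 58.15828963087195, 'cx': 253.01696771010486, 'cy': 185.39349212495702, 'origin': array([0.10498257, 0.62131202, 0.37354444]), 'rotation': array([0.11137198, 0.79050998, 0.59648171, 0.08306515])}
```

View pics/a_scene.png

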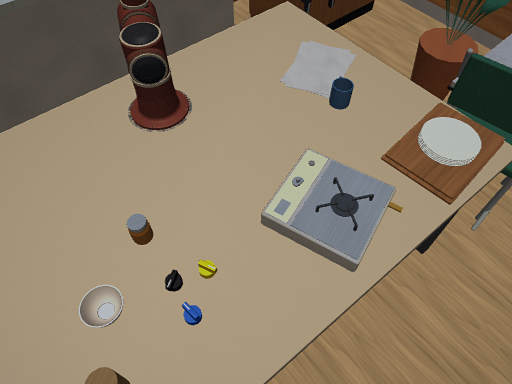

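View pics/a_side.png

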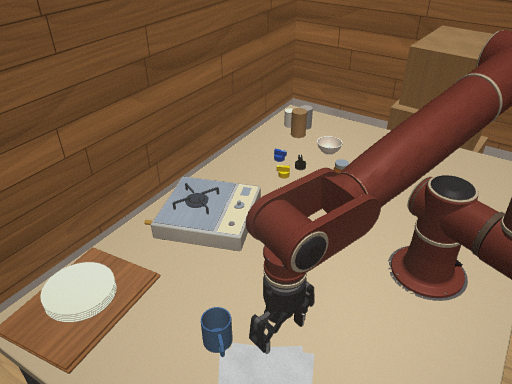

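View pics/a_wrist.png

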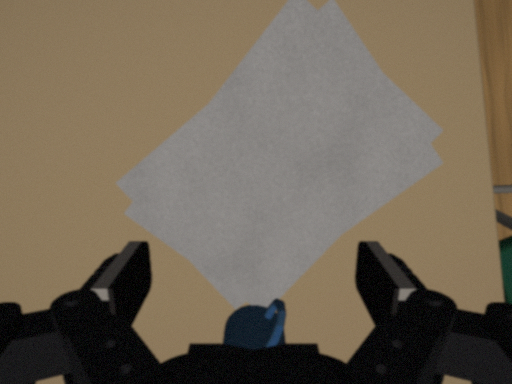

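```bash
cat > h.py <<'E'
import numpy as np, cv2
from scipy.spatial.transform import Rotation as R
def q2R(q): return R.from_quat([q[1],q[2],q[3],q[0]]).as_matrix()
def prep(c):
    f=192/np.tan(np.radians(c['vertical_fov'])/2); return f,q2R(c['rotation']),np.array(c['origin'])
def proj(c,P):
    f,M,o=prep(c); p=M.T@(np.array(P,float)-o); return np.array([c['cx']+f*p[0]/p[2],c['cy']+f*p[1]/p[2],p[2]])
def ray(c,u,v):
    f,M,o=prep(c); d=M@np.array([(u-c['cx'])/f,(v-c['cy'])/f,1]); return o,d/np.linalg.norm(d)
def plane(c,u,v,z):
    o,d=ray(c,u,v); return o+d*(z-o[2])/d[2]
def tri(c1,p1,c2,p2):
    o1,d1=ray(c1,*p1);o2,d2=ray(c2,*p2)
    A=np.stack([d1,-d2],1);t=np.linalg.lstsq(A,o2-o1,rcond=None)[0]
    a=o1+d1*t[0];b=o2+d2*t[1];return (a+b)/2,np.linalg.norm(a-b)
E
python3 - <<'E'
from plant import *
from h import *
for n in("scene","side","wrist"):
    c=camera_info(n);print(n,proj(c,state()['tool_pos']),proj(c,[0,0,0]),q2R(c['rotation'])[:,2])
c=camera_info('scene');d=camera_info('side')
for n,p,z in [('black',(174,281),.03),('yellow',(207,268),.03),('blue',(192,314),.03),('stem',(298,182),.09),('mug',(340,92),.04),('jar',(138,222),.085),('bowl',(102,306),.03)]:
    X=plane(c,*p,z);print(n,X.round(3),proj(d,X).round(0))
a=cv2.imread('pics/a_scene.png');b=cv2.imread('pics/a_side.png')
k=lambda im,x,y,w:cv2.resize(im[y-w:y+w,x-w:x+w],(400,400),interpolation=cv2.INTER_CUBIC)
cv2.imwrite('pics/b1.png',np.hstack([k(a,185,290,40),k(b,288,160,30)]))
cv2.imwrite('pics/b2.png',np.hstack([k(a,300,180,30),k(b,240,205,30)]))
E
```

```text
scene [317.1786996   12.10564956   1.41481697] [159.33131292 108.05159556   1.46294479] [-0.44234497  0.36129135 -0.82085291]
side [282.08116417 340.05089383   0.86321087] [426.87537144 270.40061394   1.33895673] [ 0.42822301 -0.69192582 -0.58126046]
wrist [2.49497987e+02 2.46538296e+02 1.57108389e-01] [-316.75723101  152.54372225    0.3792115 ] [ 0.2642868  -0.07675744 -0.96138483]
black [ 0.616 -0.321  0.03 ] [298. 160.   2.]
yellow [ 0.641 -0.232  0.03 ] [282. 168.   2.]
blue [ 0.718 -0.333  0.03 ] [278. 152.   2.]
stem [0.613 0.119 0.09 ] [238. 202.   1.]
mug [0.386 0.543 0.04 ] [217. 332.   1.]
jar [ 0.433 -0.311  0.085] [340. 162.   2.]
bowl [ 0.557 -0.5    0.03 ] [330. 146.   2.]
```

View pics/b1.png

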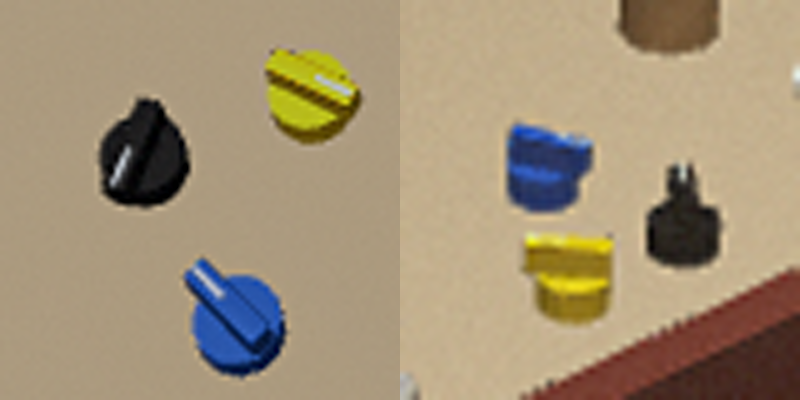

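View pics/b2.png

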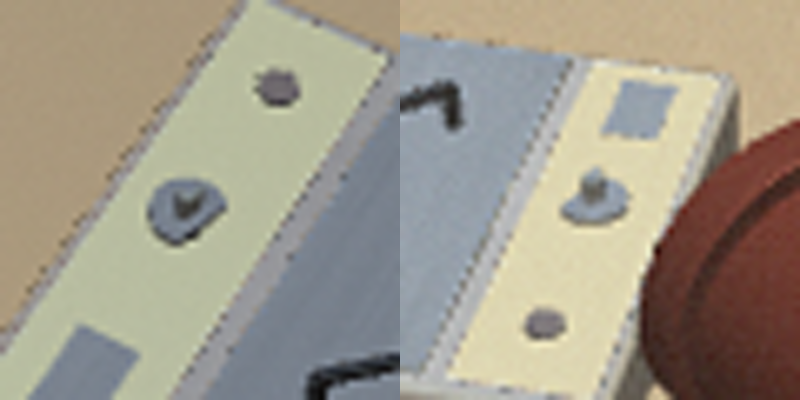

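The black knob is at scene (174,281) and side (300,160). The look-alikes are the yellow one at (207,268) and the blue one at (192,314). Black matches the description. The valve stem is at scene (298,182), and its collar flat faces the burner. The second disc on the strip, at (311,163), is flat and isn't a stem. Next I'll look at the stem with the wrist camera on the way over.

```bash
cat >> h.py <<'E'
def delta(s,P,yaw=None):
    "tool-frame shift to P, and turn about tool z so tool x has world yaw (mod pi)"
    M=q2R(s['tool_rot']); d=M.T@(np.array(P)-s['tool_pos']); x=M[:,0]; cur=np.arctan2(x[1],x[0])
    t=None
    if yaw is not None:
        t=-(yaw-cur); t=(t+np.pi/2)%np.pi-np.pi/2
    return d,cur,t
E
python3 - <<'E'
from plant import *
from h import *
c=camera_info('scene');d=camera_info('side')
a=plane(c,175,270,.044);b=plane(c,168,288,.044);print(a,b,np.linalg.norm(a-b))
s=state();M=q2R(s['tool_rot']);print(M.round(3))
w=camera_info('wrist');print('cam off tool',M.T@(w['origin']-s['tool_pos']), M.T@q2R(w['rotation']))
# TCP target to see stem mid picture: stem seen at z .09 from TCP height .28
print(delta(s,[.613-.12,.119+.03,.26]))
E
```

```text
[ 0.59753084 -0.30388821  0.044     ] [ 0.62821083 -0.34470502  0.044     ] 0.05106146872613689
[[ 0.275  0.961 -0.001]
 [ 0.961 -0.275 -0.001]
 [-0.002 -0.    -1.   ]]
cam off tool [ 0.00151365 -0.07001732 -0.14337044] [[ 9.99999770e-01  4.87356293e-04  4.71753869e-04]
 [-5.98432149e-04  9.61328680e-01  2.75402997e-01]
 [-3.19291140e-04 -2.75403216e-01  9.61328751e-01]]
(array([-0.34564132,  0.43301452, -0.02922085]), np.float64(1.2920040719596795), None)
```

```bash
python3 -m inch '-0.024 0.03 -0.004 0 0 0 0;-0.024 0.03 -0.004 0 0 0 0;-0.024 0.03 -0.004 0 0 0 0;-0.024 0.03 -0.004 0 0 0 0;-0.024 0.03 -0.004 0 0 0 0;-0.024 0.03 -0.004 0 0 0 0;-0.024 0.03 -0.004 0 0 0 0;-0.024 0.03 0 0 0 0 0;-0.024 0.03 0 0 0 0 0;-0.024 0.03 0 0 0 0 0'
python3 -m inch '-0.024 0.03 0 0 0 0 0;-0.024 0.03 0 0 0 0 0;-0.024 0.03 0 0 0 0 0;-0.024 0.03 0 0 0 0 0;0 0 0 0 0 0 0;0 0 0 0 0 0 0'
python3 - <<'E'
from plant import *
from h import *
import json
c=camera_info('wrist');im=grab_frame('wrist');cv2.imwrite('pics/c_wrist.png',im)
s=state();print(s['time'],s['tool_pos'],s['joint_pos'])
json.dump({k:(v.tolist() if hasattr(v,'tolist') else v) for k,v in c.items()},open('c_cam.json','w'))
p=proj(c,[.613,.119,.09]);print(p)
E
```

```text
time: 0.98
tool_pos: [0.3949, 0.2859, 0.2593]
tool_rot: [0.0, 0.798, 0.602, 0.0]
contact_force: [1.6, 0.6, 0.3]
gripper_width: 0.999
time: 1.48
tool_pos: [0.4839, 0.1607, 0.2588]
tool_rot: [-0.0, 0.8, 0.6, -0.0]
contact_force: [-0.4, 1.1, 0.5]
gripper_width: 0.997
1.5333 [0.48323355 0.16182524 0.25885539] [ 1.76741543e-01 -2.42442264e-01  1.84261787e+00  5.04025208e-04
  1.54248954e+00 -1.11362358e+00]
[247.49536553 293.82181524   0.35663332]
```

View pics/c_wrist.png

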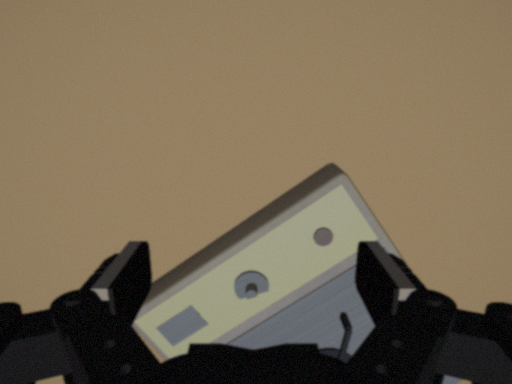

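```bash
python3 - <<'E'
import cv2
a=cv2.imread('pics/c_wrist.png')
cv2.imwrite('pics/c1.png',cv2.resize(a[255:315,210:290],(800,600),interpolation=cv2.INTER_CUBIC))
E
```

```text
(no output)
```

View pics/c1.png

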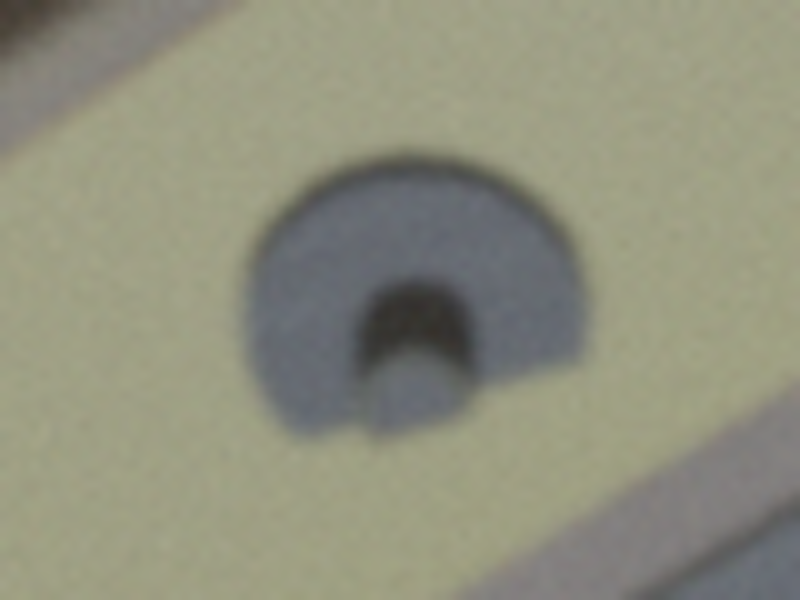

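```bash
cat > stem.py <<'E'
from h import *
import json,sys
def fit(img,camf,x0,x1,y0,y1,zc=.088,save=None):
    c=json.load(open(camf)) if isinstance(camf,str) else camf
    a=cv2.imread(img) if isinstance(img,str) else img
    S=6
    r=cv2.resize(a[y0:y1,x0:x1],None,fx=S,fy=S,interpolation=cv2.INTER_CUBIC)
    lab=cv2.cvtColor(r,cv2.COLOR_BGR2LAB).astype(float)
    # yellowish strip has high b; collar/stem low b
    b=cv2.GaussianBlur(lab[...,2],(0,0),3)
    t,m=cv2.threshold(np.clip(b,0,255).astype(np.uint8),0,255,cv2.THRESH_BINARY_INV+cv2.THRESH_OTSU)
    n,l,st,ce=cv2.connectedComponentsWithStats(m)
    h,w=m.shape; best=min(range(1,n),key=lambda i:np.hypot(*(ce[i]-[w/2,h/2]))+(1e4 if st[i,4]<2000 else 0))
    mm=(l==best).astype(np.uint8)
    cn=max(cv2.findContours(mm,cv2.RETR_EXTERNAL,cv2.CHAIN_APPROX_NONE)[0],key=len)[:,0,:]
    px=(cn+.5)/S-.5+[x0,y0]
    P=np.array([plane(c,u,v,zc)[:2] for u,v in px])
    if save: cv2.drawContours(r,[cn.reshape(-1,1,2)],-1,(0,0,255),1);cv2.imwrite(save,r)
    return P,px
E
python3 - <<'E'
from stem import *
P,px=fit('pics/c_wrist.png','c_cam.json',222,282,258,310,save='pics/c2.png')
print(len(P),P.min(0),P.max(0),np.ptp(P,0))
np.save('P.npy',P)
# RANSAC-free: robust circle R=18 by least squares soft_l1
from scipy.optimize import least_squares
r=least_squares(lambda q:np.hypot(*(P-q[:2]).T)-q[2],[*P.mean(0),.018],loss='cauchy',f_scale=.0005)
print(r.x, np.sort(np.hypot(*(P-r.x[:2]).T)-r.x[2])[::40].round(4))
c=r.x[:2]; d=np.hypot(*(P-c).T)
F=P[d<.0155]; 
l=cv2.fitLine(F.astype(np.float32)*1000,cv2.DIST_HUBER,0,.01,.01).ravel();n=np.array([-l[1],l[0]]);o=n@(l[2:]/1000-c)
if o<0:n=-n;o=-o
print('flat yaw',np.arctan2(n[1],n[0]),'dist',o,len(F))
E
```

```text
551 [0.58857197 0.10642382] [0.61950304 0.14244502] [0.03093107 0.0360212 ]
[0.60654373 0.12461    0.01778312] [-0.007  -0.0051 -0.004  -0.0029 -0.0003 -0.0002 -0.0001 -0.     -0.
  0.      0.0001  0.0002  0.0002  0.0007]
flat yaw 0.16056712 dist 0.011487447174541159 131
```

View pics/c2.png

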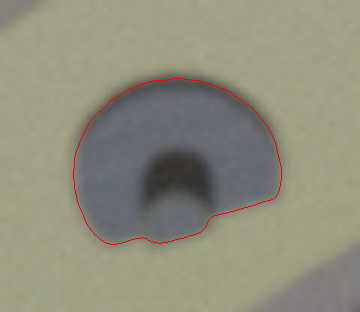

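```bash
python3 - <<'E'
from stem import *
import json
P=np.load('P.npy');c=json.load(open('c_cam.json'))
C=np.array([.6065,.1246])
a=plane(c,241,298.3,.088)[:2];b=plane(c,267.5,291.2,.088)[:2]
d=b-a;n=np.array([d[1],-d[0]])/np.linalg.norm(d);
if n@(a-C)<0:n=-n
print('yaw',np.arctan2(n[1],n[0]),'off',n@(a-C),n@(b-C))
# strip line orientation : strip/burner edge in crop px (480,600)->(800,385)
e=plane(c,258,315,.075)[:2];f=plane(c,290,293.5,.075)[:2];g=f-e;print('cooker edge normal',np.arctan2(-g[0],g[1]))
# stem tip top centre-ish
print(plane(c,251.6,294.2,.103))
for nme,cx,cy in(('scene',298,181),('side',238,204)):
    im=cv2.imread(f'pics/a_{nme}.png');cv2.imwrite(f'pics/d_{nme}.png',cv2.resize(im[cy-15:cy+15,cx-20:cx+20],(800,600),interpolation=cv2.INTER_CUBIC))
E
```

```text
yaw 0.015238110236657538 off 0.01077396732500876 0.010773967325008758
cooker edge normal 0.383404630143677
[0.60638857 0.12539244 0.103     ]
```

View pics/d_scene.png

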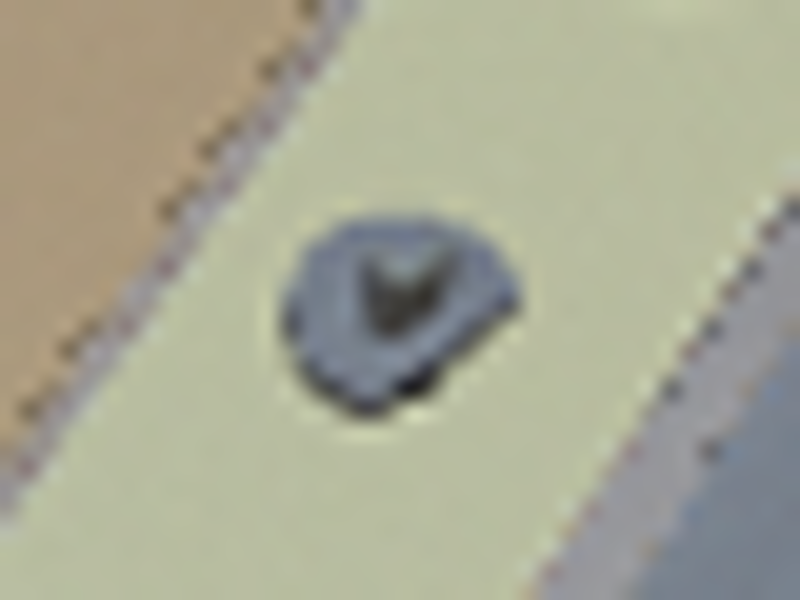

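View pics/d_side.png

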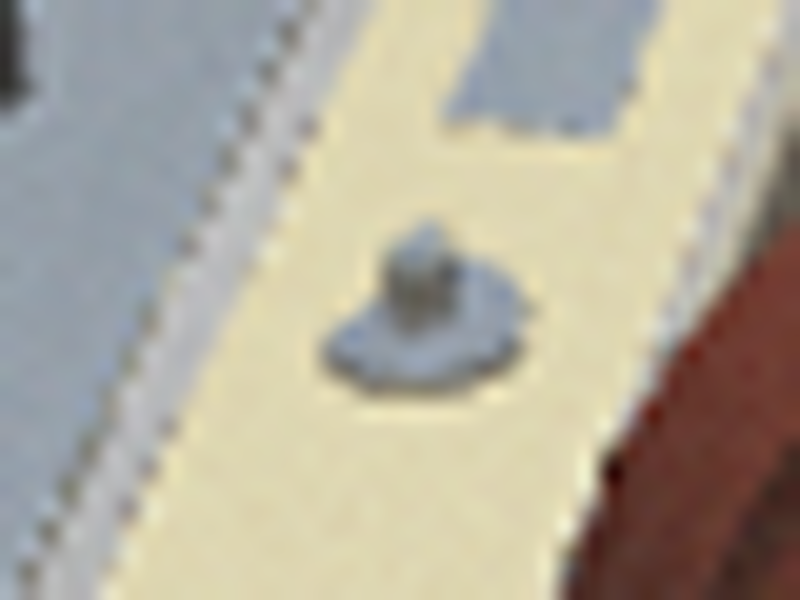

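```bash
python3 -m inch '0 0.033 0.01 0 0 0 0;0 0.034 0.012 0 0 0 0;0 0.034 0.012 0 0 0 0;0 0.034 0.012 0 0 0 0;0 0.034 0.012 0 0 0 0;0 0.03 0.008 0 0 0 0;0 0 0 0 0 0 0;0 0 0 0 0 0 0'
python3 - <<'E'
from plant import *
from stem import *
c=camera_info('wrist');im=grab_frame('wrist');cv2.imwrite('pics/e_wrist.png',im)
s=state();print(s['time'],s['tool_pos'],s['tool_rot'])
json.dump({k:(v.tolist() if hasattr(v,'tolist') else v) for k,v in c.items()},open('e_cam.json','w'))
p=proj(c,[.607,.1246,.088]).round().astype(int);print(p)
u,v=p[:2]; y0=max(v-36,0)
cv2.imwrite('pics/e1.png',cv2.resize(im[y0:y0+72,u-48:u+48],(800,600),interpolation=cv2.INTER_CUBIC))
print(u-48,y0)
E
```

```text
time: 2.2
tool_pos: [0.6741, 0.1088, 0.1912]
tool_rot: [-0.001, 0.798, 0.602, -0.001]
contact_force: [1.3, 0.5, -0.3]
gripper_width: 1.002
2.25 [0.67379984 0.10902006 0.19260246] [-7.15713024e-04  7.98004446e-01  6.02650762e-01 -6.72231013e-04]
[246  89   0]
198 53
```

View pics/e1.png

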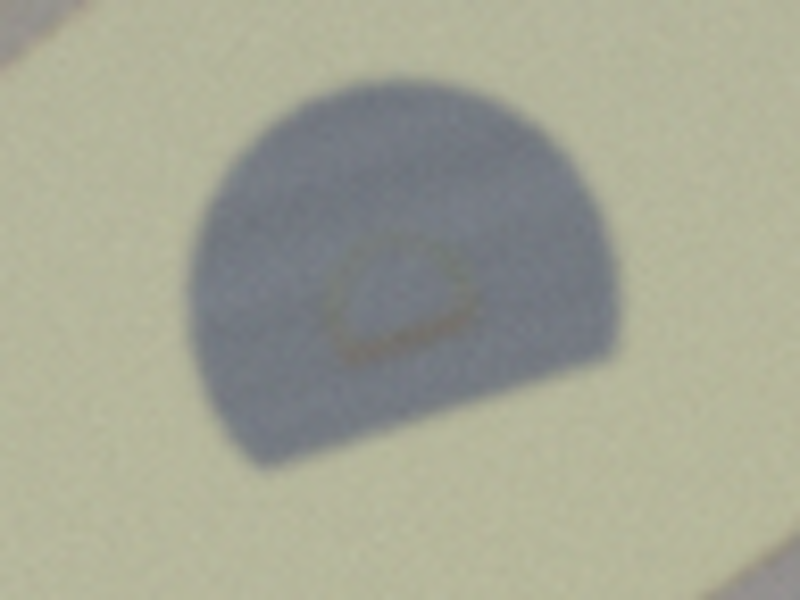

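View pics/e_wrist.png

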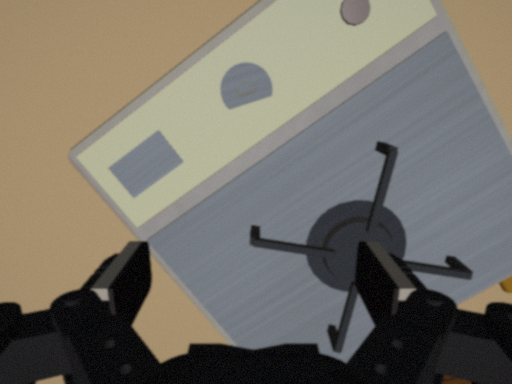

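Looking straight down on the stem, the view is clean: the collar D is centred near wrist pixel (246,88). I'll fit the circle and the flat.

```bash
python3 - <<'E'
from stem import *
from scipy.optimize import least_squares
for z in(.088,):
    P,px=fit('pics/e_wrist.png','e_cam.json',208,286,56,118,zc=z,save='pics/e2.png')
    C=P.mean(0)
    for it in range(6):
        d=np.hypot(*(P-C).T); g=d>.0165
        r=least_squares(lambda q:np.hypot(*(P[g]-q[:2]).T)-q[2],[*C,.018],loss='soft_l1',f_scale=.0003);C=r.x[:2]
    d=np.hypot(*(P-C).T)
    F=P[d<.0155]
    l=cv2.fitLine(((F-C)*1000).astype(np.float32),cv2.DIST_HUBER,0,.01,.01).ravel();n=np.array([-l[1],l[0]]);o=n@l[2:]
    if o<0:n=-n;o=-o
    print('centre',C,'R',r.x[2],'flat yaw',np.arctan2(n[1],n[0]),'dist mm',o,len(F),len(P))
c=json.load(open('e_cam.json'));f=proj(c,[.607,.125,.075])
# tip flat line (crop px (350,360)-(478,318)) /8.333 + (198,53)
a=plane(c,198+350/8.333,53+360/8.333,.102)[:2];b=plane(c,198+478/8.333,53+318/8.333,.102)[:2];d=b-a
print('tip flat yaw',np.arctan2(-d[0]*np.sign(d[1]),abs(d[1])), n@((a+b)/2-C))
E
```

```text
centre [0.60733417 0.12430509] R 0.01781263766603344 flat yaw 0.02899273 dist mm 8.95305 208 860
tip flat yaw 0.029741467956616665 0.0029086810837352125
```

```bash
python3 -m inch '-0.036 0.011 0 0 0 0 0;-0.036 0.011 0 0 0 0 0;-0.036 0.011 0 0 0 0 0;-0.036 0.011 0 0 0 0 0;-0.036 0.011 0 0 0 0 0;-0.036 0.011 0 0 0 0 0;-0.036 0.011 0 0 0 0 0;-0.036 0.011 0 0 0 0 0;-0.036 0.011 0 0 0 0 0;-0.036 0.011 0 0 0 0 0'
python3 -m inch '-0.036 0.011 0 0 0 0 0;-0.034 0.011 0 0 0 0 0;0 0 0 0 0 0 0;0 0 0 0 0 0 0'
python3 - <<'E'
from plant import *
from stem import *
c=camera_info('wrist');im=grab_frame('wrist');cv2.imwrite('pics/f_wrist.png',im)
s=state();print(s['time'],s['tool_pos'],s['tool_rot'],s['joint_pos'])
json.dump({k:(v.tolist() if hasattr(v,'tolist') else v) for k,v in c.items()},open('f_cam.json','w'))
p=proj(c,[.616,-.321,.03]).round().astype(int);print(p)
E
```

```text
time: 3.08
tool_pos: [0.681, -0.2685, 0.1955]
tool_rot: [0.001, 0.798, 0.603, 0.001]
contact_force: [-0.1, 0.6, 0.1]
gripper_width: 1.001
time: 3.42
tool_pos: [0.6829, -0.3424, 0.1949]
tool_rot: [0.001, 0.799, 0.602, 0.0]
contact_force: [0.9, -0.2, -0.6]
gripper_width: 0.997
3.4667 [ 0.68315415 -0.34101565  0.19468945] [3.31490868e-04 7.98359941e-01 6.02180249e-01 4.92629144e-04] [-5.60574486e-01  3.91764302e-01  1.28203847e+00  6.88398022e-04
  1.46681960e+00 -1.85310430e+00]
[254  86   0]
```

View pics/f_wrist.png

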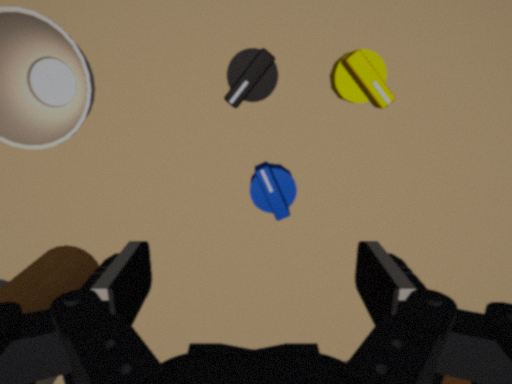

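The wrist view shows three knobs: black (252,76), yellow (362,77) and blue (272,190). Black's white line and overhanging pointer end at about (232,102). I'll take a close crop and measure it.

```bash
python3 - <<'E'
from stem import *
a=cv2.imread('pics/f_wrist.png');c=json.load(open('f_cam.json'))
x0,y0,x1,y1=212,40,292,115
S=8
r=cv2.resize(a[y0:y1,x0:x1],None,fx=S,fy=S,interpolation=cv2.INTER_CUBIC)
g=cv2.GaussianBlur(cv2.cvtColor(r,cv2.COLOR_BGR2GRAY),(0,0),2)
hsv=cv2.cvtColor(r,cv2.COLOR_BGR2HSV)
def big(m):
    n,l,st,ce=cv2.connectedComponentsWithStats(m.astype(np.uint8));i=1+np.argmax(st[1:,4]);return (l==i).astype(np.uint8),st[i,4]
m,A=big(g<75)
m=cv2.morphologyEx(m,cv2.MORPH_CLOSE,np.ones((15,15)))
cn=max(cv2.findContours(m,0,1)[0],key=len)[:,0,:]
top,A2=big(g<38)
up=lambda q:(np.array(q)+.5)/S-.5+[x0,y0]
# skirt circle at z~.022
P=np.array([plane(c,*up(q),.022)[:2] for q in cn])
from scipy.optimize import least_squares
C=np.array([.616,-.321]); 
for _ in range(6):
    q=least_squares(lambda q:np.hypot(*(P-q[:2]).T)-.023,C,loss='cauchy',f_scale=.0004);C=q.x
print('skirt centre',C,np.sort(np.hypot(*(P-C).T)-.023)[::30].round(4))
w=(hsv[...,1]<60)&(g>90)
w,Aw=big(w); ys,xs=np.nonzero(w);L=np.array([plane(c,*up(p),.044)[:2] for p in zip(xs,ys)])
lc=L.mean(0);print('white line',lc,'area',Aw,np.linalg.norm(lc-C), 'yaw from centre',np.arctan2(*(lc-C)[::-1]))
pc=cv2.PCACompute2(L.astype(np.float32),None)[1][0];print('line dir',np.arctan2(pc[1],pc[0]),np.arctan2(-pc[1],-pc[0]))
cv2.drawContours(r,[cn.reshape(-1,1,2)],-1,(0,0,255),1)
r[w>0]=(0,255,0)
cv2.imwrite('pics/f1.png',r)
E
```

```text
skirt centre [ 0.6057426 -0.3202321] [-0.0169 -0.016  -0.0143 -0.0124 -0.0105 -0.0084 -0.0064 -0.0043 -0.0025
 -0.0024 -0.0023 -0.0023 -0.0023 -0.0023 -0.0022 -0.0022 -0.0021 -0.0021
 -0.002  -0.0019 -0.0018 -0.0017 -0.0016 -0.0014 -0.0011 -0.0009 -0.0008
 -0.0007 -0.0005 -0.0004 -0.0003 -0.0003 -0.0002 -0.0002 -0.0001 -0.0001
 -0.0001 -0.     -0.      0.      0.0001  0.0001  0.0002  0.0003  0.0004
  0.0005  0.0008  0.0014  0.0024  0.0034  0.0044  0.0055  0.0065  0.0074
  0.0082  0.0086  0.0088]
white line [ 0.61692231 -0.33442357] area 8746 0.018066093137744797 yaw from centre -0.9035529728696642
line dir 2.1721582 -0.9694346
```

View pics/f1.png

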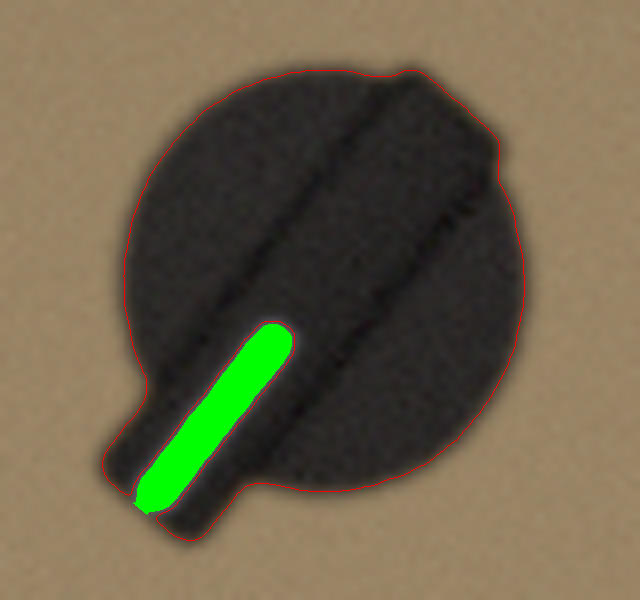

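```bash
python3 - <<'E'
from stem import *
c=json.load(open('f_cam.json'))
up=lambda q:(np.array(q)+.5)/8-.5+[212,40]
for z in(.011,.022):print('skirt bbox centre',plane(c,*up((325,280)),z), 'dia',np.linalg.norm(plane(c,*up((125,280)),z)-plane(c,*up((525,280)),z)),np.linalg.norm(plane(c,*up((325,70)),z)-plane(c,*up((325,490)),z)))
A=plane(c,*up((148,502)),.044)[:2];B=plane(c,*up((459,106)),.044)[:2]
d=A-B;L=np.linalg.norm(d);u=d/L;print('bar len',L,'yaw',np.arctan2(u[1],u[0]),'origin',B+u*.022,A-u*.03)
for a,b in(((102,465),(195,540)),((420,72),(498,140))):print('w',np.linalg.norm(plane(c,*up(a),.044)-plane(c,*up(b),.044)))
E
```

```text
skirt bbox centre [ 0.6061257  -0.31942352  0.011     ] dia 0.045123837502923723 0.04515130612196142
skirt bbox centre [ 0.60645047 -0.31949531  0.022     ] dia 0.04360634624755193 0.043632891111175694
bar len 0.04985627385810964 yaw -0.9694179099180013 origin [ 0.60734107 -0.32035682] [ 0.6061282 -0.3185892]
w 0.012142427472109401
w 0.010111823918299198
```

```bash
python3 -m inch '0 -0.0265 0.01 0 0 0 0;0 -0.0265 0.01 0 0 0 0;0 -0.0265 0.01 0 0 0 0;0 0 0.01 0 0 0.115 0;0 0 0.01 0 0 0.115 0;0 0 0.01 0 0 0.115 0;0 0 0.01 0 0 0.115 0;0 0 0 0 0 0.115 0;0 0 0 0 0 0.115 0;0 0 0 0 0 0 0'
python3 -m inch '0 0 0 0 0 0 0;0 0 0 0 0 0 0'
python3 - <<'E'
from plant import *
from stem import *
c=camera_info('wrist');im=grab_frame('wrist');cv2.imwrite('pics/g_wrist.png',im)
s=state();print(s['time'],s['tool_pos'],s['tool_rot'])
print(delta(s,[.6065,-.3195,.025],.602), proj(c,[.6065,-.3195,.044]))
E
```

```text
time: 4.3
tool_pos: [0.6071, -0.3175, 0.1239]
tool_rot: [-0.0, 0.955, 0.297, 0.0]
contact_force: [-0.0, 0.1, -0.5]
gripper_width: 1.0
time: 4.47
tool_pos: [0.6072, -0.319, 0.1241]
tool_rot: [0.0, 0.954, 0.298, 0.0]
contact_force: [-0.3, 0.3, 0.2]
gripper_width: 0.997
4.5167 [ 0.60711384 -0.31937424  0.12404161] [2.95344218e-04 9.54568862e-01 2.97990117e-01 3.02156076e-04]
(array([-0.00061607, -0.00031947,  0.09904116]), np.float64(0.6051730450312457), np.float64(0.0031730450312457137)) [2.50009198e+02 1.95179753e+02 2.34356321e-01]
```

View pics/g_wrist.png

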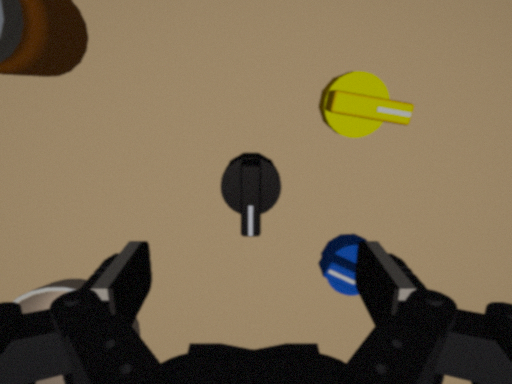

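```bash
python3 -m inch '-0.0005 0 0.02 0 0 0.003 0;0 0 0.025 0 0 0 0;0 0 0.025 0 0 0 0;0 0 0.018 0 0 0 0;0 0 0.01 0 0 0 0;0 0 0 0 0 0 0;0 0 0 0 0 0 0'
python3 -m inch '0 0 0 0 0 0 1;0 0 0 0 0 0 1;0 0 0 0 0 0 1;0 0 0 0 0 0 1;0 0 0 0 0 0 1;0 0 0 0 0 0 1;0 0 0 0 0 0 1;0 0 0 0 0 0 1;0 0 0 0 0 0 1;0 0 0 0 0 0 1'
python3 - <<'E'
from plant import *
from stem import *
im=grab_frame('wrist');cv2.imwrite('pics/h_wrist.png',im)
s=state();print(s['time'],s['tool_pos'],s['tool_rot'],s['gripper_width'],s['contact_force'])
E
```

```text
time: 5.1
tool_pos: [0.6064, -0.3206, 0.0255]
tool_rot: [-0.0, 0.955, 0.295, -0.0]
contact_force: [-0.4, 0.1, -0.1]
gripper_width: 1.0
time: 5.93
tool_pos: [0.6067, -0.3209, 0.0259]
tool_rot: [0.0, 0.955, 0.295, 0.0]
contact_force: [-0.4, -1.2, 3.8]
gripper_width: 0.149
5.9833 [ 0.60669416 -0.32090705  0.02589695] [3.53104555e-04 9.55477954e-01 2.95062166e-01 2.71957481e-04] 0.14721818684659993 [-0.98087501 -1.20501771  4.7599709 ]
```

View pics/h_wrist.png

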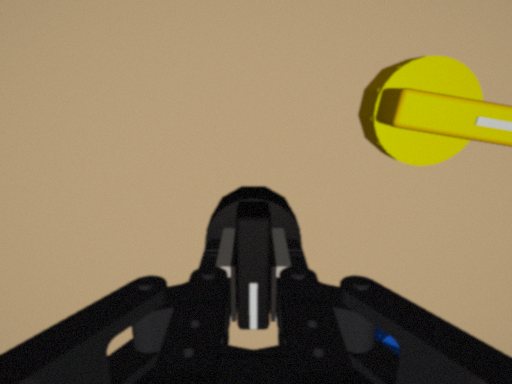

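```bash
python3 -m inch '0 0 -0.01 0 0 0 1;0 0 -0.02 0 0 0 1;0 0 -0.03 0 0 0 1;0 0 -0.03 0 0 0 1;0 0 -0.03 0 0 0 1;0 0 -0.02 0 0 0 1;0 0 0 0 0 0 1;0 0 0 0 0 0 1'
python3 - <<'E'
from plant import *
from stem import *
c=camera_info('wrist');im=grab_frame('wrist');cv2.imwrite('pics/i_wrist.png',im)
cv2.imwrite('pics/i_side.png',grab_frame('scene'))
s=state();print(s['time'],s['tool_pos'],s['tool_rot'],s['gripper_width'],s['contact_force'])
print(delta(s,[.6073,.1243,.165],1.6))
cv2.imwrite('pics/i1.png',cv2.resize(im[170:350,190:320],None,fx=3.3,fy=3.3,interpolation=cv2.INTER_CUBIC))
E
```

```text
time: 6.65
tool_pos: [0.6068, -0.3209, 0.1668]
tool_rot: [0.001, 0.955, 0.295, 0.001]
contact_force: [0.9, 0.1, -1.0]
gripper_width: 0.147
6.75 [ 0.60526961 -0.31987834  0.16296106] [-0.0014243   0.95548071  0.29504791 -0.00114401] 0.14620291031962615 [ 0.51885166  0.21742552 -1.66608022]
(array([ 0.25211451, -0.36570433, -0.00113597]), np.float64(0.5990146328737951), np.float64(-1.000985367126205))
```

View pics/i1.png

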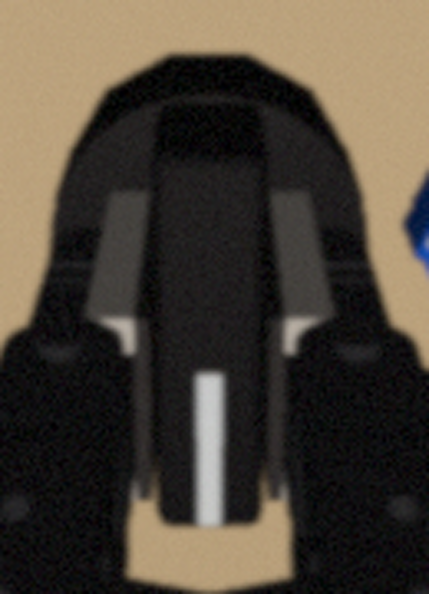

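View pics/i_side.png

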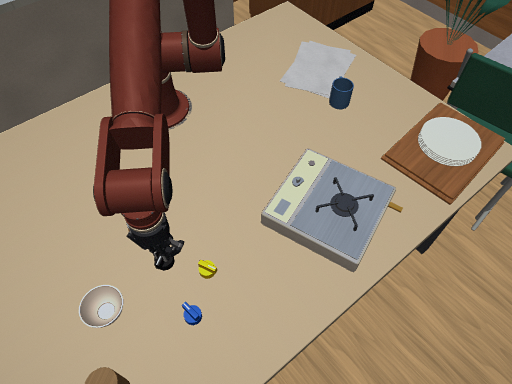

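```bash
python3 - <<'E'
from plant import *
from stem import *
c=camera_info('wrist');f,M,o=prep(c)
s=state();T=q2R(s['tool_rot']);print(s['tool_pos'],T.T@(o-s['tool_pos']))
E_=np.array([[.9999998,.000487,.00047],[-.0006,.96133,.2754],[-.00032,-.2754,.96133]])
o=np.array([.0015,-.0700,-.1434])
for nm,u,v in(('pointer end',190+210/3.3,170+522/3.3),('line tip?',190+210/3.3,170+523/3.3),('line inner',190+209/3.3,170+372/3.3),('rear top',190+213/3.3,170+157/3.3),('rear end2',190+213/3.3,170+100/3.3)):
    d=E_@np.array([(u-c['cx'])/f,(v-c['cy'])/f,1]); print(nm,(o+d*(-.018-o[2])/d[2]).round(4))
E
```

```text
[ 0.60526961 -0.31987834  0.16296106] [ 0.00092456 -0.07090249 -0.14336818]
pointer end [ 0.0019  0.0296 -0.018 ]
line tip? [ 0.0019  0.0297 -0.018 ]
line inner [ 0.0017  0.0075 -0.018 ]
rear top [ 0.0022 -0.0211 -0.018 ]
rear end2 [ 0.0021 -0.0281 -0.018 ]
```

```bash
python3 -m inch '0.015 -0.0177 0 0 0 0 1;0.025 -0.0277 0 0 0 0 1;0.025 -0.0277 0 0 0 0 1;0.025 -0.0277 0 0 0 0 1;0.025 -0.0277 0 0 0 0 1;0.025 -0.0277 0 0 0 0 1;0.025 -0.0277 0 0 0 0 1;0.025 -0.0277 0 0 0 0 1;0.025 -0.0277 0 0 0 0 1;0.025 -0.0277 0 0 0 0 1'
python3 -m inch '0.025 -0.0277 0 0 0 0 1;0.025 -0.0277 0 0 0 0 1;0.01 -0.01 0 0 0 -0.111 1;0 0 0 0 0 -0.111 1;0 0 0 0 0 -0.111 1;0 0 0 0 0 -0.111 1;0 0 0 0 0 -0.111 1;0 0 0 0 0 -0.111 1;0 0 0 0 0 -0.111 1;0 0 0 0 0 -0.111 1'
python3 -m inch '0 0 0 0 0 -0.111 1;0 0 0 0 0 0 1;0 0 0 0 0 0 1;0 0 0 0 0 0 1'
python3 - <<'E'
from plant import *
from stem import *
c=camera_info('wrist');im=grab_frame('wrist');cv2.imwrite('pics/j_wrist.png',im)
json.dump({k:(v.tolist() if hasattr(v,'tolist') else v) for k,v in c.items()},open('j_cam.json','w'))
s=state();print(s['time'],s['tool_pos'],s['tool_rot'],s['gripper_width'],s['contact_force'])
print(delta(s,[.6068,.1225,.165],1.6), proj(c,[.6068,.1225,.088]))
E
```

```text
time: 7.58
tool_pos: [0.6523, 0.0371, 0.1621]
tool_rot: [-0.001, 0.955, 0.295, -0.002]
contact_force: [1.3, -0.8, -0.7]
gripper_width: 0.149
time: 8.42
tool_pos: [0.665, 0.1229, 0.1618]
tool_rot: [-0.002, 0.734, 0.679, -0.002]
contact_force: [-0.0, 0.5, -0.2]
gripper_width: 0.147
time: 8.75
tool_pos: [0.6659, 0.1229, 0.1635]
tool_rot: [-0.001, 0.698, 0.716, -0.001]
contact_force: [-0.5, 0.5, 0.1]
gripper_width: 0.147
8.8 [0.6661414  0.12295487 0.16408742] [-6.29685406e-04  6.98099787e-01  7.15999836e-01 -7.25544891e-04] 0.1462247391953111 [ 0.92651363 -0.99621902 -1.31336161]
(array([ 0.00104726, -0.05933554, -0.00079888]), np.float64(1.5961116125148263), np.float64(-0.0038883874851738387)) [2.52135288e+02 1.04404009e+02 2.13547577e-01]
```

View pics/j_wrist.png

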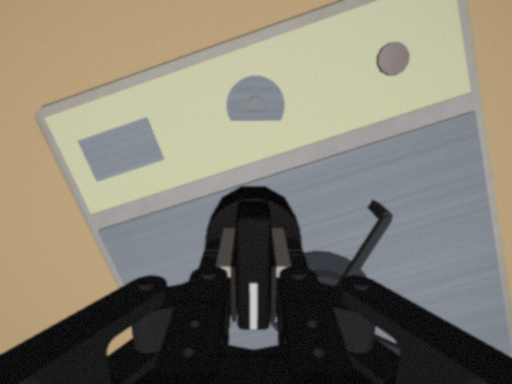

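```bash
cat > fc.py <<'E'
from stem import *
from scipy.optimize import least_squares
def collar(img,cam,box,save):
    P,px=fit(img,cam,*box,save=save)
    C=P.mean(0)
    for it in range(6):
        d=np.hypot(*(P-C).T); g=d>.0165
        r=least_squares(lambda q:np.hypot(*(P[g]-q[:2]).T)-q[2],[*C,.018],loss='soft_l1',f_scale=.0003);C=r.x[:2]
    d=np.hypot(*(P-C).T);F=P[d<.0155]
    l=cv2.fitLine(((F-C)*1000).astype(np.float32),cv2.DIST_HUBER,0,.01,.01).ravel();n=np.array([-l[1],l[0]]);o=n@l[2:]
    if o<0:n=-n;o=-o
    return C,r.x[2],np.arctan2(n[1],n[0]),o
E
python3 - <<'E'
from fc import *
from plant import *
r=collar('pics/j_wrist.png','j_cam.json',(216,294,68,134),'pics/j2.png');print(r)
s=state();T=q2R(s['tool_rot']);d=T.T@(np.append(r[0],.1)-s['tool_pos']);print('rel tool',d[:2],'with x bias -.0019:',d[0]-.0019)
print(state()['tool_pos'])
E
```

```text
(array([0.60737519, 0.12431774]), np.float64(0.017812525001986733), np.float32(0.030460792), np.float32(8.908476))
rel tool [ 0.00285709 -0.05858984] with x bias -.0019: 0.0009570932948982662
[0.6661414  0.12295487 0.16408742]
```

```bash
python3 -m inch '0.0005 -0.015 0 0 0 -0.005 1;0.0005 -0.015 0 0 0 0 1;0 -0.015 0.005 0 0 0 1;0 -0.0137 0.01 0 0 0 1;0 0 0.005 0 0 0 1;0 0 0 0 0 0 1;0 0 0 0 0 0 1;0 0 0 0 0 0 1'
python3 - <<'E'
from plant import *
from stem import *
cv2.imwrite('pics/k_wrist.png',grab_frame('wrist'));a=grab_frame('scene');b=grab_frame('side')
s=state();print(s['time'],s['tool_pos'],s['tool_rot'],s['gripper_width'],s['contact_force'])
k=lambda im,x,y:cv2.resize(im[y-35:y+35,x-25:x+25],(400,560),interpolation=cv2.INTER_CUBIC)
cv2.imwrite('pics/k.png',np.hstack([k(a,300,175),k(b,238,195)]))
E
```

```text
time: 9.47
tool_pos: [0.609, 0.1222, 0.1459]
tool_rot: [0.0, 0.696, 0.718, 0.0]
contact_force: [0.1, 0.8, -0.6]
gripper_width: 0.145
9.6167 [0.60890468 0.12218438 0.14595931] [3.97286497e-04 6.95733944e-01 7.18299325e-01 4.47823556e-04] 0.14492819738685156 [-0.25894957  0.30872612 -0.31032734]
```

View pics/k.png

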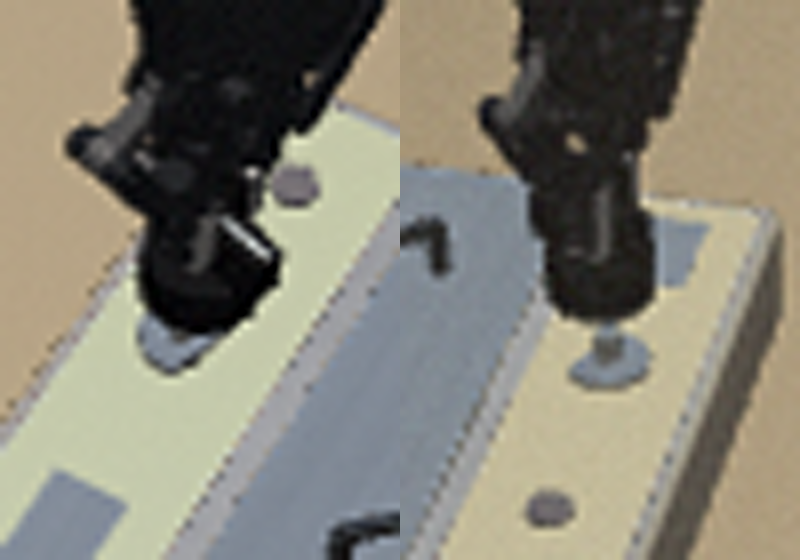

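```bash
python3 -m inch '0 -0.0016 0 0 0 0 1;0 0 0 0 0 0 1;0 0 0.005 0 0 0 1;0 0 0.005 0 0 0 1;0 0 0.003 0 0 0 1;0 0 0 0 0 0 1;0 0 0 0 0 0 1'
python3 -m inch '0 0 0.003 0 0 0 1;0 0 0.003 0 0 0 1;0 0 0.002 0 0 0 1;0 0 0 0 0 0 1;0 0 0 0 0 0 1'
```

```text
time: 10.2
tool_pos: [0.606, 0.1221, 0.1316]
tool_rot: [-0.0, 0.696, 0.718, -0.0]
contact_force: [0.4, -0.3, -0.9]
gripper_width: 0.148
time: 10.62
tool_pos: [0.6062, 0.1221, 0.124]
tool_rot: [-0.0, 0.696, 0.718, -0.0]
contact_force: [0.1, -0.6, -0.3]
gripper_width: 0.148
```

```bash
python3 -m inch '0 0 0.003 0 0 0 1;0 0 0.003 0 0 0 1;0 0 0.002 0 0 0 1;0 0 0 0 0 0 1;0 0 0 0 0 0 1'
python3 -m inch '0 0 0.002 0 0 0 1;0 0 0.002 0 0 0 1;0 0 0 0 0 0 1;0 0 0 0 0 0 1'
python3 - <<'E'
from plant import *
from stem import *
a=grab_frame('scene');b=grab_frame('side')
s=state();print(s['time'],s['tool_pos'],s['tool_rot'],s['gripper_width'],s['contact_force'])
k=lambda im,x,y:cv2.resize(im[y-35:y+35,x-25:x+25],(400,560),interpolation=cv2.INTER_CUBIC)
cv2.imwrite('pics/l.png',np.hstack([k(a,300,175),k(b,238,195)]))
E
```

```text
time: 11.03
tool_pos: [0.6062, 0.1221, 0.1159]
tool_rot: [-0.0, 0.696, 0.718, -0.0]
contact_force: [-0.3, 0.4, -0.7]
gripper_width: 0.145
time: 11.37
tool_pos: [0.6068, 0.1222, 0.1132]
tool_rot: [0.0, 0.696, 0.718, 0.0]
contact_force: [-0.6, -0.7, 4.0]
gripper_width: 0.147
11.4667 [0.60679692 0.12216981 0.11310577] [3.51441286e-04 6.95618055e-01 7.18411633e-01 3.51740668e-04] 0.14987123647388692 [-0.48669349 -1.69172198  3.69720665]
```

View pics/l.png

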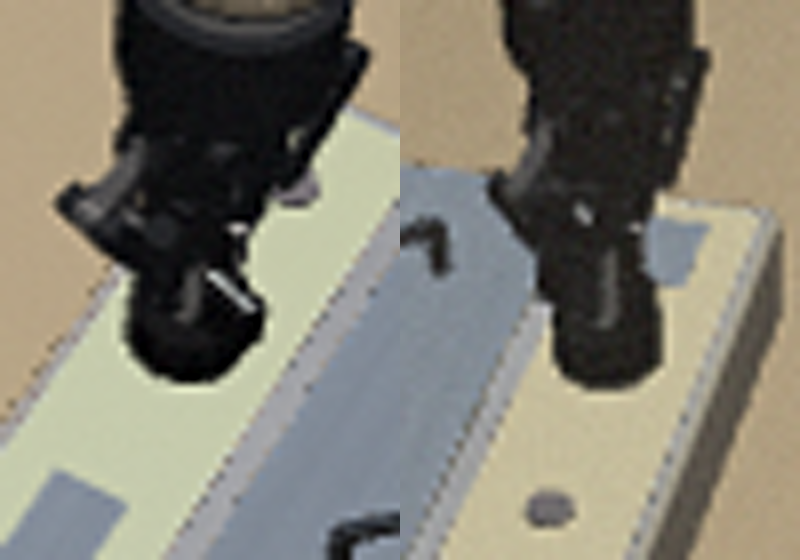

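The knob is home on the collar: the contact force is 4 N at TCP z 0.113, and the collar is hidden in both views. Next I'll press it down to the stop.

```bash
python3 -m inch '0 0 0.0015 0 0 0 1;0 0 0.0015 0 0 0 1;0 0 0.0015 0 0 0 1;0 0 0.001 0 0 0 1;0 0 0 0 0 0 1;0 0 0 0 0 0 1'
python3 -m inch '0 0 0.001 0 0 0 1;0 0 0.001 0 0 0 1;0 0 0 0 0 0 1;0 0 0 0 0 0 1;0 0 0 0 0 0 1'
```

```text
time: 11.97
tool_pos: [0.6068, 0.1222, 0.1077]
tool_rot: [0.0, 0.696, 0.718, 0.0]
contact_force: [-2.5, 0.4, 7.0]
gripper_width: 0.149
time: 12.38
tool_pos: [0.6069, 0.1222, 0.1068]
tool_rot: [0.0, 0.696, 0.718, 0.0]
contact_force: [-4.3, -0.7, 11.3]
gripper_width: 0.15
```

```bash
python3 -m inch '0 0 0.001 0 0 0 1;0 0 0.0005 0 0 0 1;0 0 0 0 0 0 1;0 0 0 0 0 0 1;0 0 0 0 0 0 1'
python3 - <<'E'
from plant import *
from stem import *
w=grab_frame('wrist');a=grab_frame('scene');b=grab_frame('side')
s=state();print(s['time'],s['tool_pos'],s['tool_rot'],s['gripper_width'],s['contact_force'])
k=lambda im,x,y:cv2.resize(im[y-35:y+35,x-25:x+25],(400,560),interpolation=cv2.INTER_CUBIC)
cv2.imwrite('pics/m.png',np.hstack([k(a,300,175),k(b,238,195)]));cv2.imwrite('pics/m_w.png',w)
E
```

```text
time: 12.8
tool_pos: [0.607, 0.1222, 0.1067]
tool_rot: [0.0, 0.696, 0.718, 0.0]
contact_force: [-7.2, -1.5, 17.6]
gripper_width: 0.15
12.95 [0.60701558 0.12219207 0.10675303] [3.52323114e-04 6.95563854e-01 7.18464166e-01 2.07353006e-04] 0.14475386407132512 [-7.63959875 -1.83663468 17.06473589]
```

View pics/m.png

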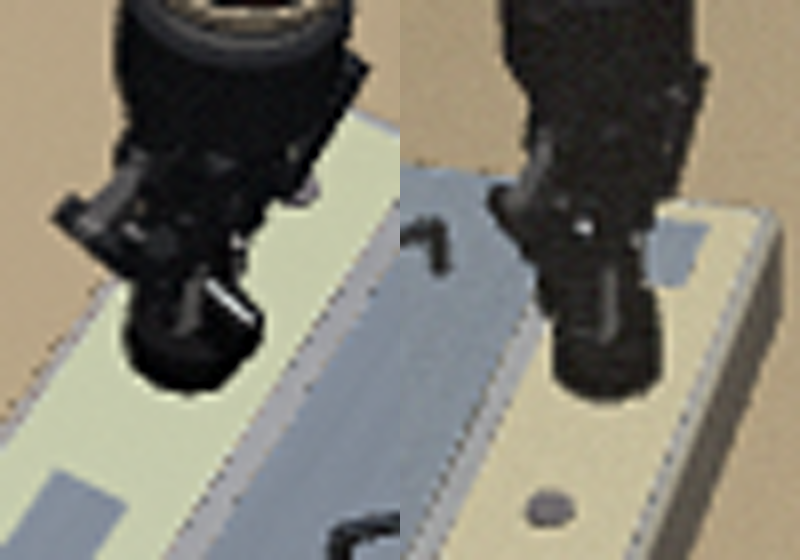

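View pics/m_w.png

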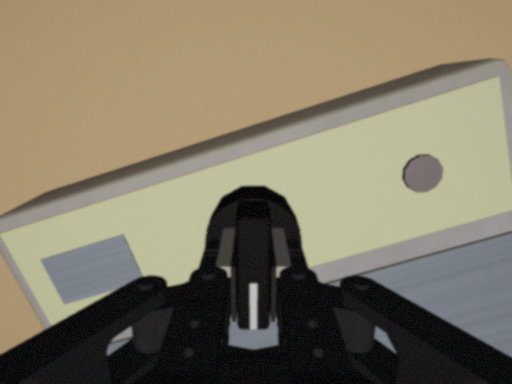

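The stem is at its stop: the force rises to 17 N with no further travel. The knob hasn't shifted in the grip, so I'm handing in.

```bash
python3 - <<'E'
from plant import *
print(job_done())
s=state();print(s['time'],s['tool_pos'],s['contact_force'],s['gripper_width'])
E
```

```text
the job is handed in; nothing more can be done
None
the job is handed in; nothing more can be done
```

I picked up the black knob by its grip bar and turned it about 1.0 rad so the pointer faces the stem's flat. I then slid it onto the stem, pressed the stem to its stop, and handed in at about 13 s with the gripper still closed. `job_done()` gave no verdict.

**Checks that passed**
- **Fit:** the knob went down over the stem tip with no measurable force until it met the collar (4 N at TCP z 0.113 m).
- **Press:** the TCP then went down to z 0.1067 m. There it stopped, and the push rose from 11 to 17 N, which is above the 9 N the spring takes at its stop.
- **Alignment:** tool yaw was 1.602 rad against the 1.601 rad wanted.
- **Grip:** the last wrist picture shows the knob unmoved between the pads.

**Checks that disagreed or are missing**
- **Camera offset:** the wrist camera calibration was about 1.9 mm off sideways. I inferred this from the centre line between the fingers and corrected for it.
- **Position noise:** TCP readings wandered by 1–4 mm while hovering.
- **Side load:** about 8 N of sideways force remained during the final press.
- **Travel:** the measured press was about 6–7 mm, read from the TCP height only, since the stem's travel can't be read directly.
- **Bystanders:** nothing I planned went near the jar, bowl or mug, but I took no final picture to confirm they hadn't moved.

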